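# Draw the glass syringe over the weighing dish to 30 ml and hold it

### The arm

A 7-joint arm with a two-finger parallel gripper is mounted at the origin on the work surface. World frame = base frame: x ahead of the robot, y to its left, z up, the work surface at z = 0. Lengths are in m, angles in rad, forces in N, time in s.
With the tool pointing down it reaches from about 0.425 to 0.875 m from the base axis. Payload 8.4 kg.
Tool frame: the origin (TCP) lies midway between the tips of the shut fingers; the grasp point (between the pads) lies 19 mm behind it; y points along the fingers, x is the direction in which the jaws open and shut, and the axes are right-handed (so a half turn about y gives the same grasp; the last joint's range is limited). The gripper opens to 85 mm and grips with 20 to 120 N. Pads are 22 mm wide; open, the fingers measure 114 mm over their backs; the gripper's body (76 mm by 85 mm) begins 54 mm behind the grasp point. The pads swing forward as they close: fully open they stand 13 mm farther back than shut.
Start: joints at [1.14, 0.333, 0.04, 1.465, -0.013, 1.343, -0.059], TCP at [0.212, -0.615, 0.231] pointing down, gripper open.
Joint ranges: [-2.58, 2.58], [-0.38, 2.09], [-1.3, 1.39], [0.25, 2.4], [-1.5, 4.64], [0.08, 2.09], [-2.65, 2.65]. Speed limits (rad/s): [2.22, 2.22, 2.79, 2.79, 3.14, 3.14, 3.14].

### API

Orientations are given as a rotation vector (axis times angle).
In Python, from cell import env, imaging, hand_in, nets gives the robot as it stands.
- The arm moves only by the tool drive_tool, never from a script. Its argument "series" is text: rows parted by semicolons, each of 7 numbers parted by spaces: the shift along the world's x, y, z in cm, then the turn, a rotation vector about the world's x, y, z in degrees, then the finger opening in cm, from 0 to 8.54. In form: dx dy dz rx ry rz jaw; .... A call has 1 to 5 rows; each row is the pose to reach, as a shift and turn from the pose commanded when the call began; what a row does not reach only later rows make up. A row lasts 1/10 s, in which the tool goes at most 50 mm and 8.59 degrees, less where a joint would pass 70% of its speed; a pose out of reach is approached as far as the arm can. A call with a gripper value outside its range is refused whole. The fingers move at their own pace and stop on an object; "grip_force" is the grip in N (left out, the last holds). Time passes only in rows, so rows that repeat a pose let the fingers close. It gives the time, the measured TCP pose, the force and the opening at its end, in the units of the state.
- env.state(): the state, without advancing time (a new reading comes with each control period).
- imaging.grab_frame(name): name is "scene" or "top" or "wrist"; returns the picture (480x640x3 uint8, blue, green, red); there is no depth.
- imaging.camera_model(name): a dict with "K" (3x3 intrinsics, pixels), "origin" and "rotation" of the camera in the world; the wrist camera has in their place "tool_from_camera" (4x4, takes a point from camera to tool coordinates, whose origin is the TCP and whose axes are the tool frame's). Camera axes: x right, y up, looking along -z (the intrinsics and any distortion apply to the point x, -y, -z); pixel columns grow to the right and rows downward; lengths in m; the calibration is good to about 2 mm. The wrist camera is an equidistant fisheye: a pixel r from the principal point sees the ray r / f radians off the axis. A picture is of the moment at which its call begins: read the wrist's pose just before it. camera_model takes no time and is no camera call.
- hand_in(): hands the job in, once; it reports no verdict.
Trained networks look in the newest picture that a camera, given by its name, has taken for a name from the list of things; names that differ only in an ending like _2 or _b are one class to them, and where a whole thing is asked for, a point or a joint stands for the part that bears it (a point fixed in the world has none). Each returns a list of dicts, best first, with "confidence" (0 to 1); they miss things now and then, are a little off and sometimes report something else, mostly with a low value. They report only what shows in the picture. A call takes as long as a camera call. They do not tell look-alikes from the thing itself.
- nets.boxes_of(camera, label): "position" ([column, row] in pixels, amid what is visible of it).
The state is a dict: "time": time; "qpos": joint angles; "joint_vel": joint speeds; "tau": joint torques, N m; "ee_pos": TCP position; "orientation": TCP orientation; "ft_force": force on the tool from outside, world axes, zero at the start; "ft_torque": the same for the moment, N m; "width": finger opening in m.
Only numpy, scipy, OpenCV 4.12 (cv2) and the standard library are available. Lean on these libraries where they do the work, as an engineer would, in place of code of your own. Each camera call takes 0.05 s, during which the arm holds its last target.

### The job

A glass syringe is due for its dry draw check. Of the two standing upright on the weighing bench, one has the clear glass weighing dish under its outlet, the other the blue waste cup. Grip the orange knob of the syringe over the weighing dish, draw its plunger straight up without forcing it against the glass until the lower edge of the black tip is at the red 30 ml line, and finish still holding it there. Keep both stands flat and in their places, leave the other plunger fully down, and do not disturb the dish, the cup, or anything else on the bench.

Things in the scene. Friction and masses are not known exactly. Their poses are not given: they have to be found in the camera images.
- stand_a: 50 ml clear glass syringe clamped upright, outlet down, in a loose 2.8 kg bench stand (can be dragged or tipped). Origin: on the bore's axis at the base's underside, on the bench; z up. Base plate 200 x 130 x 12 mm, from x = -130 to +70 mm; column 12 mm thick, 192 mm high, at x = -85 mm. Bore 25.2 mm, its floor at z = 84 mm; barrel 32 mm outside, mouth with 48 mm flange at z = 194 mm.
- stand_b: the same as stand_a, a second syringe and stand of identical make. Either may have the dish under it.
- plunger_a: plunger in the syringe of stand_a: straight 24 mm frosted white rod with a black tip, 0.1 to 0.2 kg, slides freely, falls back if let go. Origin: centre of its lower end (lower edge of the black tip), z up the rod. Round orange knob on top, 28 mm in diameter, from 130 to 156 mm above the origin. It starts fully home, its lower end on the bore floor.
- plunger_b: plunger in the syringe of stand_b: straight 24 mm frosted white rod with a black tip, 0.1 to 0.2 kg, slides freely, falls back if let go. Origin: centre of its lower end (lower edge of the black tip), z up the rod. Round orange knob on top, 28 mm in diameter, from 130 to 156 mm above the origin. It starts fully home, its lower end on the bore floor.
- plunger_a_knob (a point): centre of plunger_a's orange knob, on the axis, 143 mm above the plunger's lower end; where to grip
- plunger_b_knob (a point): the same point on plunger_b
- stand_a_line (a point): centre of the red 30 ml ring of the syringe in stand_a: on the bore's axis, 60 mm above the bore floor, 144 mm above the stand's origin. Scale: 0 ml at the bore floor, 10 ml per 20 mm, dark lines each 5 ml
- stand_b_line (a point): the same point on stand_b
- dish: clear glass weighing dish, open, 71 mm in diameter, 18 mm high, 50 g, loose on the base plate of one of the two stands, under the outlet (within 6 mm of the axis). Origin: centre of its underside. The syringe above it is the one to draw.
- cup: opaque blue plastic waste cup, open, 60 mm in diameter, 38 mm high, 40 g, loose on the base plate of the other stand, under its outlet. Origin: centre of its underside.
- weight: bystander: bright steel 500 g check weight with a knob, 38 mm in diameter, 68 mm high. Origin: centre of its underside.
- reagent: bystander: amber glass jar with a white cap, 48 mm in diameter, 85 mm high. Origin: centre of its underside.
- wipes: bystander: white and green carton of wipes, 105 x 105 x 80 mm, with a wipe sticking up 25 mm. Origin: centre of its underside.
Not all that is in view belongs to the job. What is shaped like the stand_a but brown, purple or turquoise is not meant.

How it is judged:
By the outcome, as a careful person would: the job done as asked, in the order asked, and still so for the second after the job is handed in, while the arm keeps its last pose, push and grip.
It also fails if it takes over 35 s, if anything falls off the work surface, if the arm or the gripper's body presses on something with over 40 N, if the wrist force passes 120 N, or if a joint passes its speed limit or range.

## Working session

There is one attempt and no reset: what is moved stays moved. The work goes in short steps, Python scripts to look and compute and a tool call to move; the robot and the scene stay as the last step left them, time stands still between calls to the robot, and variables do not carry over. Pictures are saved under pics/ and viewed, and the job is handed in when it is done.

Besides the shell and the picture viewer there is one more tool, called as name(argument=value, ...), one argument or row to a line, values as JSON. drive_tool: Moves the arm, as the interface text tells. Its arguments: {"type":"object","properties":{"series":{"type":"string"},"grip_force":{"type":"number"}},"required":["series"]}

```bash
ls; mkdir -p pics; python3 - <<'E'
from cell import env, imaging
import cv2
for n in ("scene","top","wrist"):
    cv2.imwrite(f"pics/{n}0.png",imaging.grab_frame(n)); m=imaging.camera_model(n); print(n,m)
print(env.state())
E
```

```text
pics
scene {'K': array([[542.07282182,   0.        , 321.55360339],
       [  0.        , 542.07282182, 243.01182517],
       [  0.        ,   0.        ,   1.        ]]), 'origin': array([ 1.0483956 , -0.74981683,  1.00413789]), 'rotation': array([0.78554051, 0.24132602, 0.5623252 ])}
top {'K': array([[484.13545381,   0.        , 314.67892167],
       [  0.        , 484.13545381, 242.43153853],
       [  0.        ,   0.        ,   1.        ]]), 'origin': array([ 0.31732792, -0.02930397,  1.48193763]), 'rotation': array([ 0.1451771 , -0.11398378, -1.587112  ])}
wrist {'K': array([[371.64829954,   0.        , 315.35972874],
       [  0.        , 371.64829954, 235.33132681],
       [  0.        ,   0.        ,   1.        ]]), 'tool_from_camera': array([[ 9.99999622e-01, -8.45583269e-04,  2.04394670e-04,
         1.95294815e-04],
       [ 4.66204386e-04,  3.22538503e-01, -9.46556230e-01,
        -1.42580170e-01],
       [ 7.34466960e-04,  9.46555967e-01,  3.22538775e-01,
         8.27094767e-02],
       [ 0.00000000e+00,  0.00000000e+00,  0.00000000e+00,
         1.00000000e+00]])}
{'time': 0.15, 'qpos': array([ 1.13982833,  0.33377548,  0.03988537,  1.46605562, -0.01338543,
        1.34332306, -0.05849596]), 'joint_vel': array([ 1.00602855e-04, -1.52555875e-03, -4.95688327e-04, -4.23471408e-03,
       -1.09386828e-05,  8.08768501e-04, -7.36794815e-04]), 'tau': array([ 2.50910613e-03, -6.59045362e+01,  1.36719737e+00, -4.05865180e+01,
        1.68949639e-02,  9.78901429e-03,  8.36332816e-06]), 'ee_pos': array([ 0.21156617, -0.61422571,  0.23061451]), 'orientation': array([-1.34739248,  0.96225933, -0.96041939]), 'ft_force': array([-0.27376097,  0.52393062, -0.45807787]), 'ft_torque': array([ 0.02896289,  0.0125876 , -0.01251248]), 'width': 0.08543303196104919}
```

View pics/scene0.png

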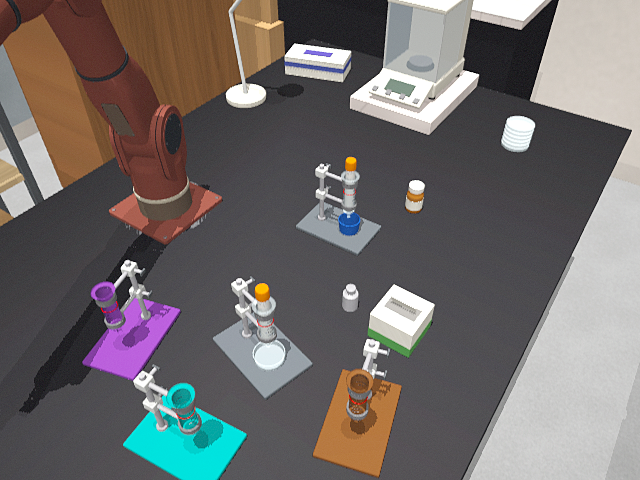

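View pics/top0.png

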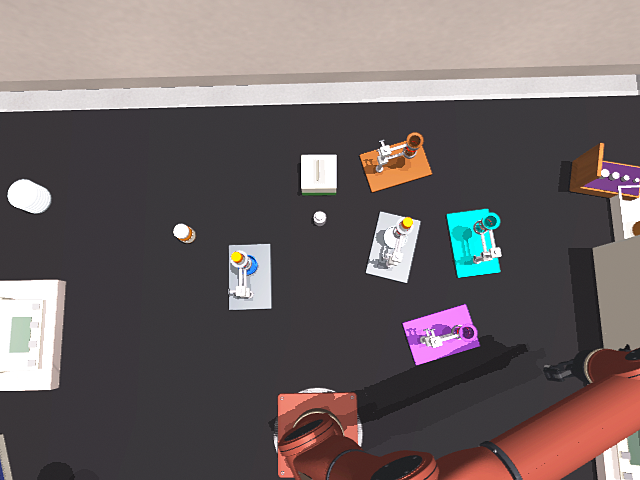

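View pics/wrist0.png

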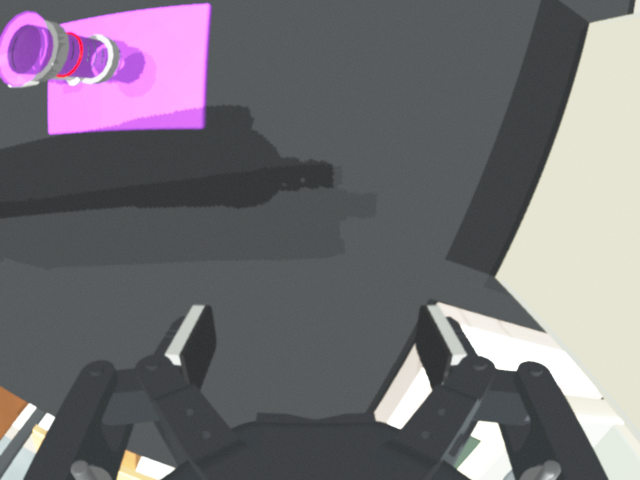

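```bash
cat > h.py <<'E'
import numpy as np, cv2
from scipy.spatial.transform import Rotation as R
from cell import env, imaging, nets
def ray(n,px,st=None):
    m=imaging.camera_model(n);K=m['K']
    u=np.array([(px[0]-K[0,2])/K[0,0],(px[1]-K[1,2])/K[1,1]])
    if n=='wrist':
        th=np.hypot(*u); s=np.sin(th)/th if th>1e-9 else 1
        d=np.array([u[0]*s,-u[1]*s,-np.cos(th)])
        T=m['tool_from_camera']; Rt=R.from_rotvec(st['orientation']).as_matrix()
        return st['ee_pos']+Rt@T[:3,3], Rt@T[:3,:3]@d
    d=np.array([u[0],-u[1],-1]);d/=np.linalg.norm(d)
    return np.array(m['origin']),R.from_rotvec(m['rotation']).as_matrix()@d
def proj(n,P,st=None):
    m=imaging.camera_model(n);K=m['K']
    if n=='wrist':
        T=m['tool_from_camera']; Rt=R.from_rotvec(st['orientation']).as_matrix()
        p=T[:3,:3].T@(Rt.T@(np.array(P)-st['ee_pos'])-T[:3,3])
        q=np.array([p[0],-p[1],-p[2]]); r=np.hypot(q[0],q[1]); th=np.arctan2(r,q[2])
        u=q[:2]/r*th
    else:
        p=R.from_rotvec(m['rotation']).as_matrix().T@(np.array(P)-m['origin'])
        u=np.array([p[0],-p[1]])/-p[2]
    return u*[K[0,0],K[1,1]]+K[:2,2]
def atz(n,px,z,st=None):
    o,d=ray(n,px,st); return o+d*(z-o[2])/d[2]
def tri(rays):
    A=np.zeros((3,3));b=np.zeros(3)
    for o,d in rays:
        M=np.eye(3)-np.outer(d,d);A+=M;b+=M@o
    p=np.linalg.solve(A,b);return p,[np.linalg.norm((np.eye(3)-np.outer(d,d))@(p-o)) for o,d in rays]
def orange(im,roi=None):
    h=cv2.cvtColor(im,cv2.COLOR_BGR2HSV);m=cv2.inRange(h,(8,180,170),(32,255,255))
    n,l,s,c=cv2.connectedComponentsWithStats(m)
    return [(c[i].round(1),s[i]) for i in range(1,n) if s[i][4]>25]
E
python3 - <<'E'
from h import *
for n in('scene','top'):
    im=cv2.imread(f'pics/{n}0.png')
    for c,s in orange(im):print(n,c,s, atz(n,c,.227).round(4))
st=env.state();print(R.from_rotvec(st['orientation']).as_matrix().round(3))
s=cv2.imread('pics/scene0.png')[270:400,200:330];t=cv2.imread('pics/top0.png')[200:290,350:440]
cv2.imwrite('pics/crop1.png',np.hstack([cv2.resize(s,(400,400),interpolation=2),cv2.resize(t,(400,400),interpolation=2)]))
E
```

```text
scene [350.3 163.6] [345 157  11  14 133] [0.4896 0.2002 0.227 ]
scene [414.7 196. ] [407 192  16   8  70] [0.6789 0.1749 0.227 ]
scene [261.6 292.1] [255 283  14  19 220] [ 0.5717 -0.2497  0.227 ]
top [399.6 143. ] [390 137  19  11  41] [ 0.794  -0.2415  0.227 ]
top [396.7 151.1] [391 148  12   7  39] [ 0.7713 -0.2327  0.227 ]
top [411.2 158. ] [405 149  15  16  39] [ 0.7508 -0.2707  0.227 ]
top [372.9 155.2] [363 150  16  15  48] [ 0.7614 -0.1681  0.227 ]
top [407.4 221.9] [403 217  10  12  81] [ 0.5754 -0.2517  0.227 ]
top [186.9 235.6] [180 227  11  14  32] [0.5518 0.3319 0.227 ]
top [236.5 256.7] [231 252  12  10  90] [0.4926 0.1995 0.227 ]
[[ 0.326 -0.001  0.945]
 [-0.945  0.001  0.326]
 [-0.001 -1.    -0.   ]]
```

View pics/crop1.png

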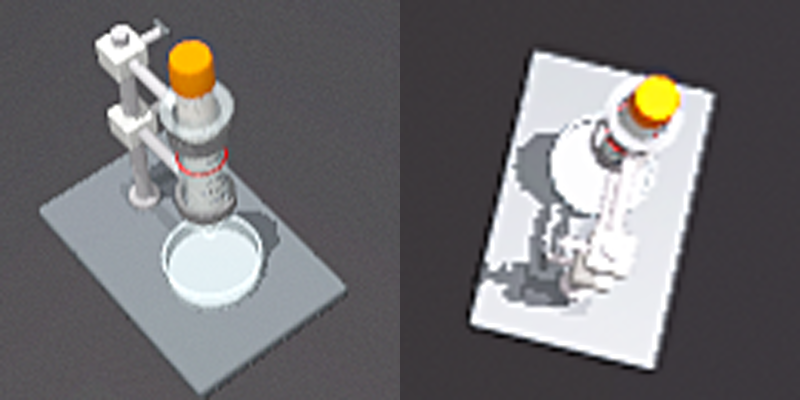

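The job's candidates are the two grey stands with orange knobs: scene (262,292), with the clear dish at (269,354), and scene (350,164), with the blue cup. The look-alikes at (105,290) purple, (183,395) turquoise and (360,380) brown have no plunger. I choose (262,292); the crop shows the clear dish under its outlet. The knob lies near (0.573, -0.251).

drive_tool(
  series="0 0 5 0 0 0 8.5; 2 2 10 0 0 -5 8.5; 5 5 10 0 0 -10 8.5; 8 8 10 0 0 -15 8.5; 11 11 10 0 0 -20 8.5",
)

```text
time: 0.65
ee_pos: [0.3227, -0.5033, 0.3316]
orientation: [-1.199, 1.224, -1.225]
ft_force: [0.4, -0.6, -0.8]
width: 0.085
```

drive_tool(
  series="3 3 0 0 0 0 8.5; 6 6 0 0 0 0 8.5; 9 9 0 0 0 0 8.5; 12 12 0 0 0 0 8.5; 15 15 0 0 0 0 8.5",
)

```text
time: 1.15
ee_pos: [0.4726, -0.3531, 0.3312]
orientation: [-1.201, 1.222, -1.222]
ft_force: [1.4, -1.3, 0.2]
width: 0.0852
```

drive_tool(
  series="3 3 0 0 0 0 8.5; 6 6 0 0 0 0 8.5; 9 9 0 0 0 0 8.5; 10 10.2 0 0 0 0 8.5; 10 10.2 0 0 0 0 8.5",
)

```text
time: 1.65
ee_pos: [0.5733, -0.2494, 0.3306]
orientation: [-1.203, 1.219, -1.217]
ft_force: [-0.1, -0.4, -0.1]
width: 0.0848
```

```bash
cat >> h.py <<'E'
def hullc(n,P,st=None,r=.014,h=.026):
    a=np.linspace(0,2*np.pi,48,endpoint=False)
    pts=[proj(n,[P[0]+r*np.cos(t),P[1]+r*np.sin(t),P[2]+s*h/2],st) for t in a for s in(-1,1)]
    hl=cv2.convexHull(np.array(pts,np.float32));m=cv2.moments(hl)
    return np.array([m['m10']/m['m00'],m['m01']/m['m00']]),m['m00'],cv2.boundingRect(hl)
E
python3 - <<'E'
from h import *
from scipy.optimize import least_squares
st=env.state();im=imaging.grab_frame('wrist');cv2.imwrite('pics/wrist1.png',im)
obs={}
for n,i in(('scene',cv2.imread('pics/scene0.png')),('top',cv2.imread('pics/top0.png')),('wrist',im)):
    P=[.573,-.251,.227];e=hullc(n,P,st)
    for c,s in orange(i):
        if np.hypot(*(c-e[0]))<60: print(n,c,s,'exp',e)
    o=min(orange(i),key=lambda q:np.hypot(*(q[0]-e[0])));obs[n]=o[0]
    f=least_squares(lambda x:hullc(n,[*x,.227],st)[0]-obs[n],P[:2]);print(n,'xy',f.x.round(4))
print(st['ee_pos'].round(4),R.from_rotvec(st['orientation']).as_matrix().round(3))
E
```

```text
scene [261.6 292.1] [255 283  14  19 220] exp (array([261.69824993, 292.81666414]), 264.65823056478985, (253, 282, 17, 21))Traceback (most recent call last):
  File "<stdin>", line 10, in <module>
    return func(*args, **kwargs)
    result = trf(vector_fun.fun, vector_fun.jac, x0, f0, J0, lb, ub, ftol, xtol,
                 gtol, max_nfev, x_scale, loss_function, tr_solver,
                 tr_options.copy(), verbose, callback=callback_wrapped)
    return trf_no_bounds(
        fun, jac, x0, f0, J0, ftol, xtol, gtol, max_nfev, x_scale,
        loss_function, tr_solver, tr_options, verbose, callback=callback)
    f_new = fun(x_new)
    self._update_fun()
    ~~~~~~~~~~~~~~~~^^
    self.f = self.fun_wrapped(xp_copy(self.x))
             ~~~~~~~~~~~~~~~~^^^^^^^^^^^^^^^^^
    return np.atleast_1d(self.fun(x))
                         ~~~~~~~~^^^
    return self.f(x, *self.args, **self.kwargs)
           ~~~~~~^^^^^^^^^^^^^^^^^^^^^^^^^^^^^^
  File "<stdin>", line 10, in <lambda>
  File "h.py", line 38, in hullc
    pts=[proj(n,[P[0]+r*np.cos(t),P[1]+r*np.sin(t),P[2]+s*h/2],st) for t in a for s in(-1,1)]
         ~~~~^^^^^^^^^^^^^^^^^^^^^^^^^^^^^^^^^^^^^^^^^^^^^^^^^^^^^
  File "h.py", line 15, in proj
    m=imaging.camera_model(n);K=m['K']
ValueError: time passes only in moves, steps and waits
```

View pics/wrist1.png

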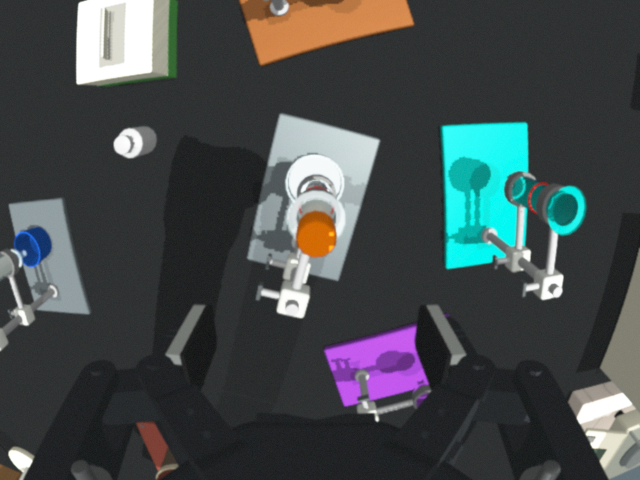

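Wrist view: the knob at (317,235) is over the dish, near the jaws' mid-column. I'll cache the models, because the script called them too often, and refit.

```bash
sed -i 's/imaging.camera_model(n)/cm(n)/' h.py; sed -i '3a import functools\ncm=functools.cache(lambda n:imaging.camera_model(n))' h.py
cat >> h.py <<'E'
from scipy.optimize import least_squares
def fit(views,P0=(.573,-.251),zc=.227,free=True):
    out={}
    for n,i,st in views:
        e=hullc(n,[*P0,zc],st)[0];o=min(orange(i),key=lambda q:np.hypot(*(q[0]-e)))
        f=least_squares(lambda x:hullc(n,[*x,zc],st)[0]-o[0],P0,diff_step=1e-4)
        e2=hullc(n,[*f.x,zc],st);out[n]=o[0];print(n,o[0],o[1],'xy',f.x.round(4),'area/bbox pred',round(e2[1]),e2[2])
    if free:
        S={n:st for n,_,st in views}
        f=least_squares(lambda x:np.concatenate([hullc(n,x,S[n])[0]-out[n] for n in out]),[*P0,zc],diff_step=1e-4)
        print('3d',f.x.round(4),'res',f.fun.round(2))
E
python3 - <<'E'
from h import *
st=env.state()
fit([(n,cv2.imread(f'pics/{n}.png'.replace('wrist','wrist1') if n=='wrist' else f'pics/{n}0.png'),st) for n in('scene','top','wrist')])
print(st['ee_pos'].round(4),R.from_rotvec(st['orientation']).as_matrix().round(4))
E
```

```text
scene [261.6 292.1] [255 283  14  19 220] xy [ 0.5717 -0.2497] area/bbox pred 264 (253, 282, 17, 21)
top [407.4 221.9] [403 217  10  12  81] xy [ 0.5753 -0.2516] area/bbox pred 115 (401, 215, 13, 14)
wrist [315.9 237.7] [ 297  219   39   38 1108] xy [ 0.5697 -0.2524] area/bbox pred 1672 (294, 212, 43, 51)
3d [ 0.572  -0.2523  0.2321] res [-0.97 -0.87  0.66  0.84 -0.2  -0.67]
[ 0.5719 -0.2518  0.3308] [[-1.530e-02 -9.000e-04  9.999e-01]
 [-9.999e-01  4.000e-04 -1.530e-02]
 [-3.000e-04 -1.000e+00 -1.000e-03]]
```

```bash
sed -i 's/(8,180,170),(32,255,255)/(6,110,90),(36,255,255)/' h.py
python3 - <<'E'
from h import *
st=env.state()
P={'scene':'scene0','top':'top0','wrist':'wrist1'}
fit([(n,cv2.imread(f'pics/{P[n]}.png'),st) for n in P])
im=cv2.imread('pics/wrist1.png')
c=cv2.resize(im[180:290,260:380],None,fx=5,fy=5,interpolation=2)
h=cv2.cvtColor(im,cv2.COLOR_BGR2HSV)
cv2.imwrite('pics/c2.png',c)
_,_,b=hullc('wrist',[.5717,-.252,.227],st);print(b)
E
```

```text
scene [261.8 292.1] [254 283  16  19 243] xy [ 0.572  -0.2495] area/bbox pred 264 (253, 282, 17, 21)
top [406.7 222.5] [401 217  12  12 104] xy [ 0.5737 -0.2497] area/bbox pred 115 (400, 216, 13, 13)
wrist [315.9 233.9] [ 296  211   40   46 1482] xy [ 0.5725 -0.2524] area/bbox pred 1674 (294, 208, 43, 51)
3d [ 0.5735 -0.2522  0.2298] res [-0.39  0.22  1.13 -0.16 -0.44 -0.05]
(294, 209, 43, 51)
```

View pics/c2.png

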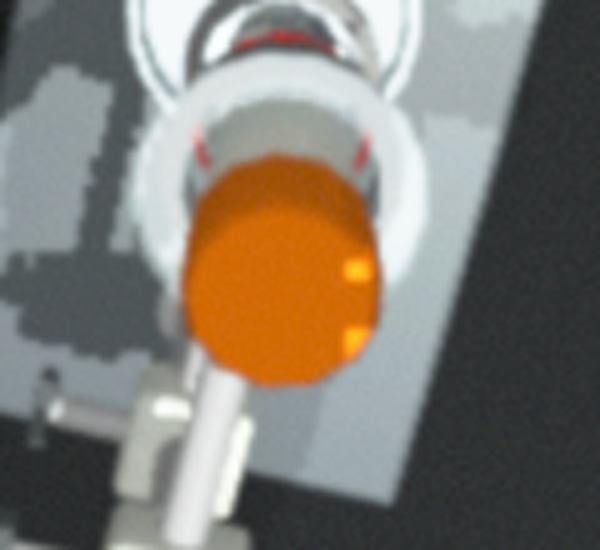

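drive_tool(
  series="0 -0.1 -4 0 0 0 8.5; 0 -0.1 -8 0 0 0 8.5; 0.1 -0.1 -10 0 0 0 6; 0.1 -0.1 -10 0 0 0 6; 0.1 -0.1 -10 0 0 0 6",
)

```text
time: 2.2
ee_pos: [0.5721, -0.2551, 0.2322]
orientation: [-1.2, 1.223, -1.224]
ft_force: [0.8, -0.2, 0.6]
width: 0.0602
```

```bash
python3 - <<'E'
from h import *
st=env.state();im=imaging.grab_frame('wrist');cv2.imwrite('pics/wrist2.png',im)
s2=env.state();print(st['ee_pos'].round(4),s2['ee_pos'].round(4),s2['ft_force'].round(2),s2['width'])
fit([('wrist',im,s2)],free=False)
h=cv2.cvtColor(im,cv2.COLOR_BGR2HSV);m=cv2.inRange(h,(6,110,90),(36,255,255));n,l,s,c=cv2.connectedComponentsWithStats(m)
i=1+np.argmax(s[1:,4]);print(s[i],c[i]);K=cm('wrist')['K'];print(K[0,2])
for w in range(s[i][1],s[i][1]+s[i][3],6):
    xs=np.where(l[w]==i)[0];print(w,xs.min(),xs.max(),(xs.min()+xs.max())/2)
E
```

```text
[ 0.5721 -0.2551  0.2322] [ 0.5728 -0.2549  0.2331] [ 0.34 -0.4   0.46] 0.06021886744368638
wrist [303.2 302.1] [ 271  264   64   76 3890] xy [ 0.5739 -0.2498] area/bbox pred 4299 (269, 260, 67, 82)
[ 220    0  211   54 5517] [295.87438825  16.85934385]
315.3597287413486
0 220 430 325.0
6 222 413 317.5
12 224 383 303.5
18 226 357 291.5
24 228 333 280.5
30 230 311 270.5
36 232 292 262.0
42 234 272 253.0
48 236 255 245.5
```

View pics/wrist2.png

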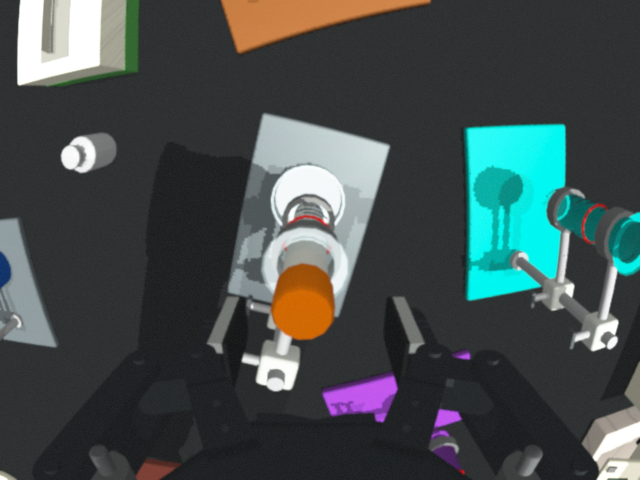

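Wrist view 2: the knob is at (303,302), 12 px left of the jaws' mid-column. The fit gives y = -0.2498, which agrees with scene and top. I need about +5 mm in y, then another look.

drive_tool(
  series="0.1 0.5 0 0 0 0 6; 0.1 0.5 0 0 0 0 6; 0.1 0.5 0 0 0 0 6; 0.1 0.5 0 0 0 0 6",
)

```text
time: 2.65
ee_pos: [0.5738, -0.2485, 0.2317]
orientation: [-1.201, 1.221, -1.222]
ft_force: [0.2, -0.0, -0.6]
width: 0.0602
```

```bash
cat > look.py <<'E'
from h import *
import sys
def look(name,zc=.227,P0=(.573,-.25)):
    st=env.state();im=imaging.grab_frame('wrist');cv2.imwrite(f'pics/{name}.png',im)
    s2=env.state();print(st['ee_pos'].round(4),s2['ee_pos'].round(4),s2['ft_force'].round(2),s2['ft_torque'].round(3),s2['width'],s2['time'])
    fit([('wrist',im,st)],free=False,zc=zc,P0=P0)
    return im,st
if __name__=='__main__': look(sys.argv[1],float(sys.argv[2]) if len(sys.argv)>2 else .227)
E
python3 look.py wrist3
```

```text
[ 0.5738 -0.2485  0.2317] [ 0.5738 -0.2486  0.2316] [-0.3   0.15 -0.32] [ 0.009 -0.029 -0.031] 0.06002767860968098 2.7
wrist [317.9 305.9] [ 286  267   65   77 3918] xy [ 0.5736 -0.25  ] area/bbox pred 4351 (284, 264, 68, 82)
```

View pics/wrist3.png

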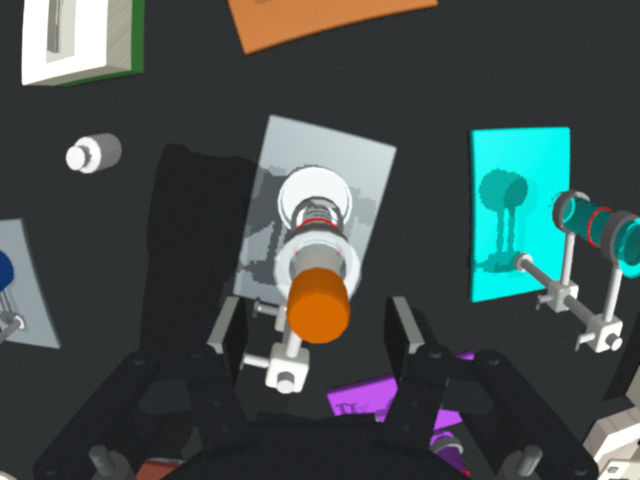

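drive_tool(
  series="0 -0.12 -1.2 0 0 0 6; 0 -0.12 -2.4 0 0 0 4.5; 0 -0.12 -2.4 0 0 0 4.5; 0 -0.12 -2.4 0 0 0 4.5; 0 -0.12 -2.4 0 0 0 4.5",
  grip_force=20,
)

```text
time: 3.2
ee_pos: [0.5739, -0.2498, 0.2075]
orientation: [-1.201, 1.222, -1.222]
ft_force: [-0.1, -0.2, 0.8]
width: 0.0449
```

```bash
python3 look.py wrist4; python3 -c "
from h import *
im=cv2.imread('pics/wrist4.png');cv2.imwrite('pics/c4.png',cv2.resize(im[240:440,200:430],None,fx=3,fy=3,interpolation=2))"
```

```text
[ 0.5739 -0.2498  0.2075] [ 0.5739 -0.2497  0.2077] [-0.91  0.47 -0.12] [ 0.024  0.043 -0.064] 0.045136510372669456 3.25
wrist [315.2 335.9] [ 278  291   75   89 5262] xy [ 0.5736 -0.2501] area/bbox pred 5820 (276, 287, 78, 95)
```

View pics/c4.png

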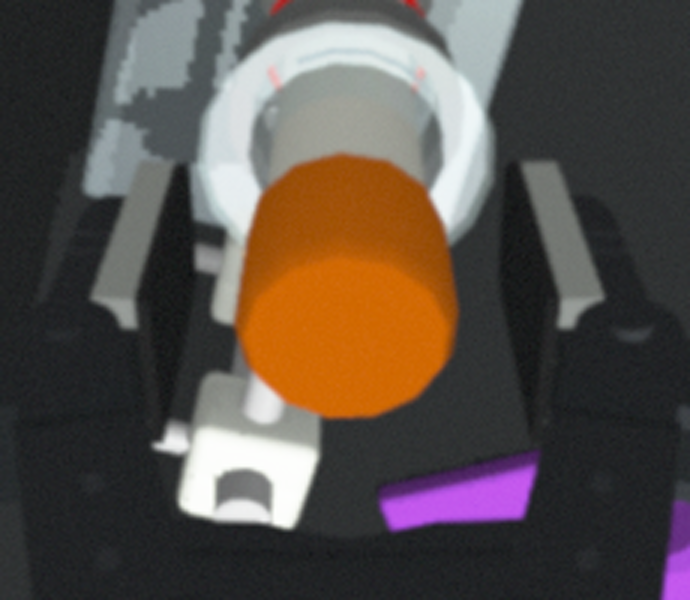

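Centred: the knob mid-column is 316 and the pads' mid is about 315. Closing gently.

drive_tool(
  series="0 0 0 0 0 0 3.2; 0 0 0 0 0 0 3.2; 0 0 0 0 0 0 2.5; 0 0 0 0 0 0 2; 0 0 0 0 0 0 2",
  grip_force=25,
)

```text
time: 3.75
ee_pos: [0.5739, -0.2497, 0.2077]
orientation: [-1.201, 1.221, -1.222]
ft_force: [-0.6, -0.3, 1.9]
width: 0.027
```

drive_tool(
  series="0 0 0 0 0 0 2; 0 0 0 0 0 0 2",
)

```text
time: 3.95
ee_pos: [0.5739, -0.2498, 0.2077]
orientation: [-1.201, 1.221, -1.222]
ft_force: [0.0, -0.0, 4.8]
width: 0.0276
```

```bash
python3 look.py wrist5; python3 -c "
from h import *
im=cv2.imread('pics/wrist5.png');cv2.imwrite('pics/c5.png',cv2.resize(im[240:440,200:430],None,fx=3,fy=3,interpolation=2))"
```

```text
[ 0.5739 -0.2498  0.2077] [ 0.5739 -0.2498  0.2077] [-0.87 -0.48  5.14] [0.017 0.101 0.06 ] 0.02741782008789266 4.0
wrist [315.5 335.6] [ 279  291   74   89 5256] xy [ 0.5737 -0.2502] area/bbox pred 5810 (277, 287, 77, 95)
```

View pics/c5.png

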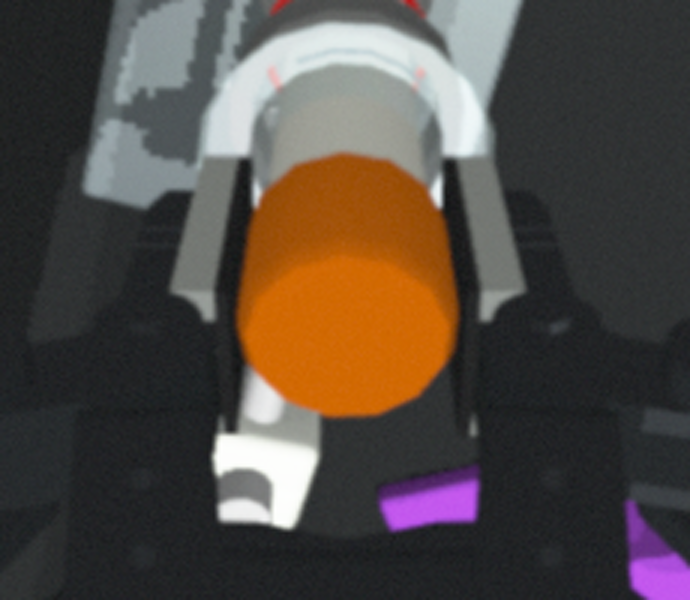

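drive_tool(
  series="0 0 0.2 0 0 0 2; 0 0 0.4 0 0 0 2; 0 0 0.6 0 0 0 2; 0 0 0.8 0 0 0 2; 0 0 1 0 0 0 2",
)

```text
time: 4.5
ee_pos: [0.5736, -0.2497, 0.2173]
orientation: [-1.201, 1.222, -1.222]
ft_force: [-0.4, 0.7, -1.4]
width: 0.0271
```

```bash
python3 look.py wrist6 .237
```

```text
[ 0.5736 -0.2497  0.2173] [ 0.5738 -0.2497  0.2178] [ 0.12  0.01 -0.63] [-0.022 -0.01   0.025] 0.027397344297274077 4.55
wrist [315.5 335.5] [ 279  291   74   89 5251] xy [ 0.5738 -0.2501] area/bbox pred 5844 (277, 287, 77, 95)
```

It follows without slip, and lateral force is about 0. Drawing on.

drive_tool(
  series="0 0 0.4 0 0 0 2; 0 0 0.8 0 0 0 2; 0 0 1.2 0 0 0 2; 0 0 1.6 0 0 0 2; 0 0 2 0 0 0 2",
)

```text
time: 5.05
ee_pos: [0.5738, -0.2497, 0.2378]
orientation: [-1.201, 1.222, -1.222]
ft_force: [0.3, 0.1, -2.3]
width: 0.0273
```

drive_tool(
  series="0 0 0.4 0 0 0 2; 0 0 0.8 0 0 0 2; 0 0 1.2 0 0 0 2; 0 0 1.6 0 0 0 2; 0 0 2 0 0 0 2",
)

```text
time: 5.55
ee_pos: [0.5737, -0.2497, 0.2576]
orientation: [-1.201, 1.222, -1.222]
ft_force: [0.3, -0.5, -0.9]
width: 0.0275
```

drive_tool(
  series="0 0 0.3 0 0 0 2; 0 0 0.6 0 0 0 2; 0 0 0.8 0 0 0 2; 0 0 0.8 0 0 0 2; 0 0 0.8 0 0 0 2",
)

```text
time: 6.05
ee_pos: [0.5737, -0.2497, 0.2652]
orientation: [-1.201, 1.222, -1.222]
ft_force: [-0.6, 0.9, -2.4]
width: 0.0275
```

```bash
python3 look.py wrist7 .285; python3 - <<'E'
from h import *
im=imaging.grab_frame('scene');cv2.imwrite('pics/scene7.png',im);im2=imaging.grab_frame('top');cv2.imwrite('pics/top7.png',im2)
for i in range(3):
    print(env.state()['ee_pos'].round(4))
P=(.5737,-.250)
print('ring px',proj('scene',[*P,.144]),'knob',proj('scene',[*P,.287]))
a=cv2.imread('pics/scene0.png')[200:390,210:320];b=im[200:390,210:320]
cv2.imwrite('pics/s7.png',np.hstack([cv2.resize(q,None,fx=3.1,fy=3.1,interpolation=2) for q in(a,b)]))
E
```

```text
[ 0.5737 -0.2497  0.2652] [ 0.5736 -0.2497  0.2651] [-0.3   0.62 -2.02] [0.006 0.012 0.022] 0.027339949867291498 6.1
wrist [315.3 335.4] [ 279  291   74   89 5272] xy [ 0.5739 -0.2501] area/bbox pred 5858 (276, 286, 78, 96)
[ 0.5736 -0.2497  0.2651]
[ 0.5736 -0.2497  0.2651]
[ 0.5736 -0.2497  0.2651]
ring px [265.46445109 320.07321057] knob [259.84954577 270.87578501]
```

View pics/s7.png

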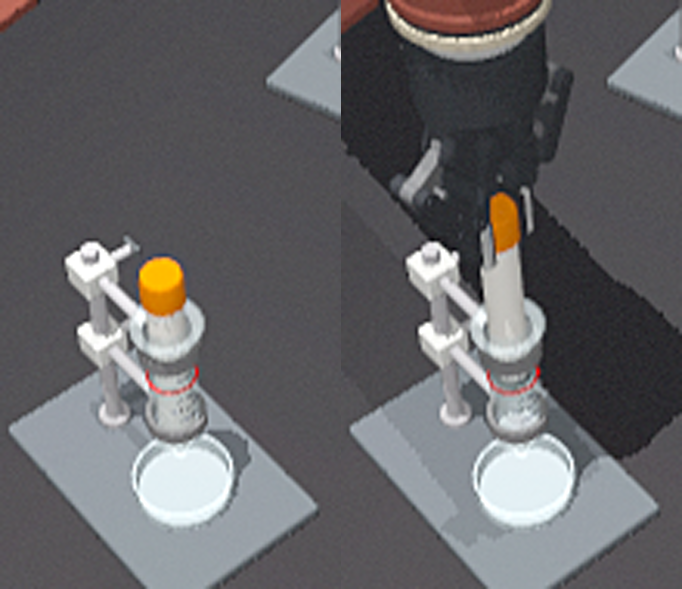

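View pics/wrist7.png

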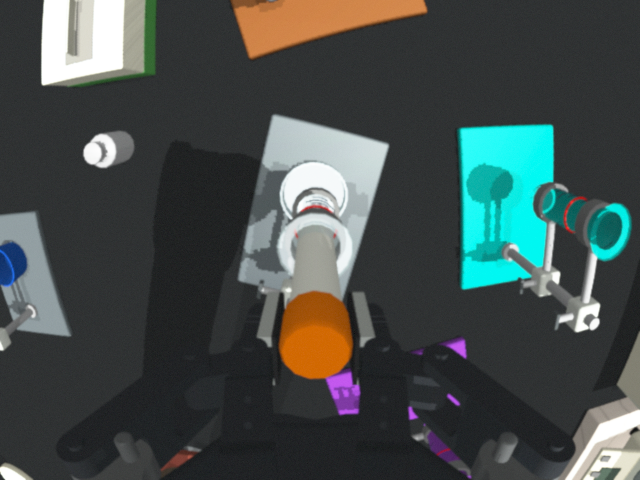

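View pics/scene7.png

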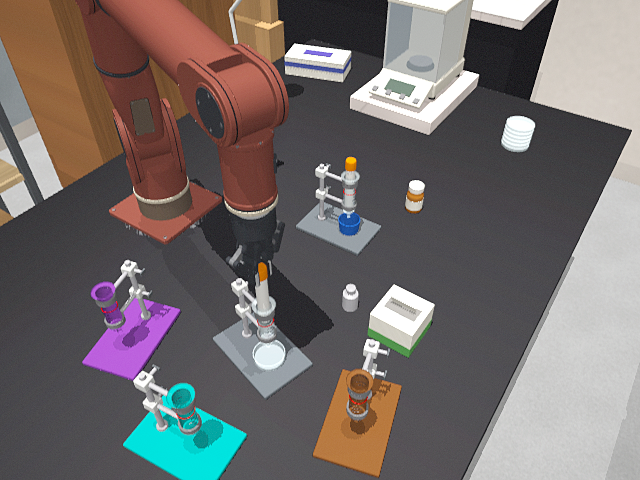

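The scene picture shows the knob following to (262,271). The black tip has risen just below the red ring at (265,320), and dish and stands have not moved. The rise is 57.4 mm, so 2.6 mm remain.

drive_tool(
  series="0 0 0.13 0 0 0 2; 0 0 0.26 0 0 0 2; 0 0 0.26 0 0 0 2; 0 0 0.26 0 0 0 2; 0 0 0.26 0 0 0 2",
)

```text
time: 6.7
ee_pos: [0.5737, -0.2498, 0.2679]
orientation: [-1.201, 1.222, -1.222]
ft_force: [-0.2, -0.4, -1.3]
width: 0.0274
```

```bash
python3 look.py wrist8 .287; python3 - <<'E'
from h import *
im=imaging.grab_frame('scene');cv2.imwrite('pics/scene8.png',im);t=imaging.grab_frame('top');cv2.imwrite('pics/top8.png',t)
print(env.state()['ee_pos'].round(4),env.state()['ft_force'].round(2))
w=cv2.imread('pics/wrist8.png')
cv2.imwrite('pics/s8.png',np.hstack([cv2.resize(im[285:355,235:305],(390,390),interpolation=2),cv2.resize(w[160:280,255:375],(390,390),interpolation=2)]))
st=env.state()
for z in(.140,.144,.148,.084):print(z,proj('scene',[.5737,-.250,z]).round(1),proj('wrist',[.5737,-.25,z],st).round(1))
# stand shift check: displaced edges outside arm area
a=cv2.imread('pics/scene0.png');d=cv2.absdiff(a,im).max(2);cv2.imwrite('pics/d8.png',d)
t0=cv2.imread('pics/top0.png');cv2.imwrite('pics/dt8.png',np.hstack([cv2.resize(q[190:300,210:450],(400,183)) for q in(t0,t)]))
for box in((210,330,320,400),(295,155,385,255)):
    A=cv2.cvtColor(a[box[1]:box[3],box[0]:box[2]],6).astype(np.float32);B=cv2.cvtColor(im[box[1]:box[3],box[0]:box[2]],6).astype(np.float32);print(cv2.phaseCorrelate(A,B))
E
```

```text
[ 0.5737 -0.2498  0.2679] [ 0.5737 -0.2497  0.2678] [-0.37 -0.37 -1.34] [ 0.055 -0.011 -0.009] 0.027277009377602444 6.75
wrist [315.3 335.3] [ 279  291   74   89 5266] xy [ 0.5735 -0.2501] area/bbox pred 5793 (277, 287, 77, 94)
[ 0.5737 -0.2497  0.2678] [ 0.26  0.55 -1.24]
0.14 [265.6 321.3] [315.4 223.6]
0.144 [265.5 320.1] [315.4 225.2]
0.148 [265.3 318.8] [315.4 226.8]
0.084 [267.5 338.2] [315.4 205.5]
((-0.005629346468964513, 0.11808942050387827), 0.8820357042330282)
((-0.013465099215601128, -0.01236802468016407), 0.9851702995300293)
```

View pics/s8.png

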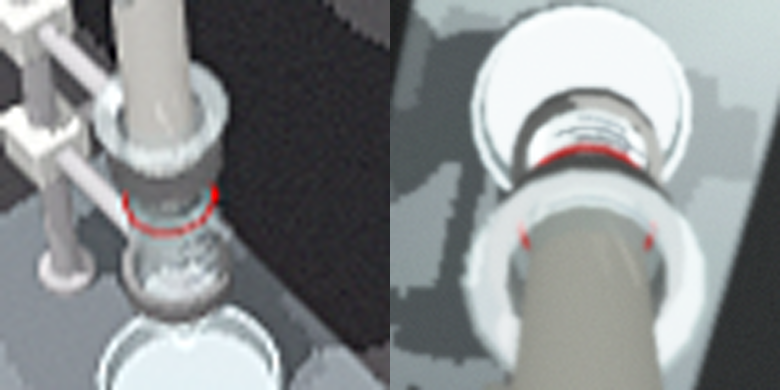

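View pics/d8.png

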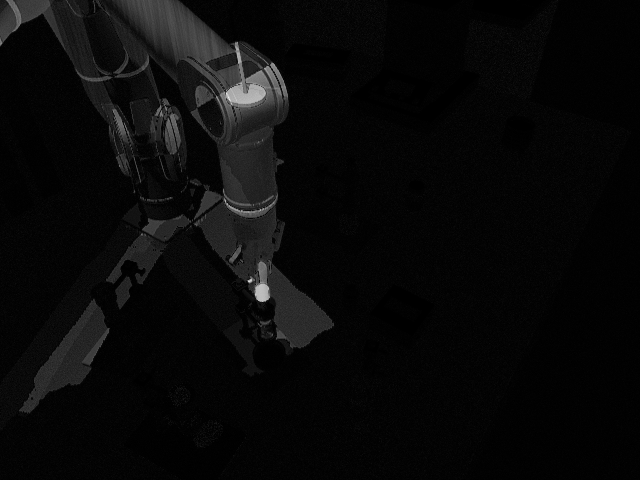

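```bash
python3 - <<'E'
from h import *
L=[cv2.resize(cv2.imread(f'pics/{n}.png')[300:345,245:287],(252,270),interpolation=0) for n in('scene0','scene7','scene8')]
W=[cv2.resize(cv2.imread(f'pics/{n}.png')[y:y+60,285:345],(252,252),interpolation=0) for n,y in(('wrist6',190),('wrist7',180),('wrist8',180))]
cv2.imwrite('pics/z.png',np.vstack([np.hstack(L),np.hstack(W)]))
E
```

```text
(no output)
```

View pics/z.png

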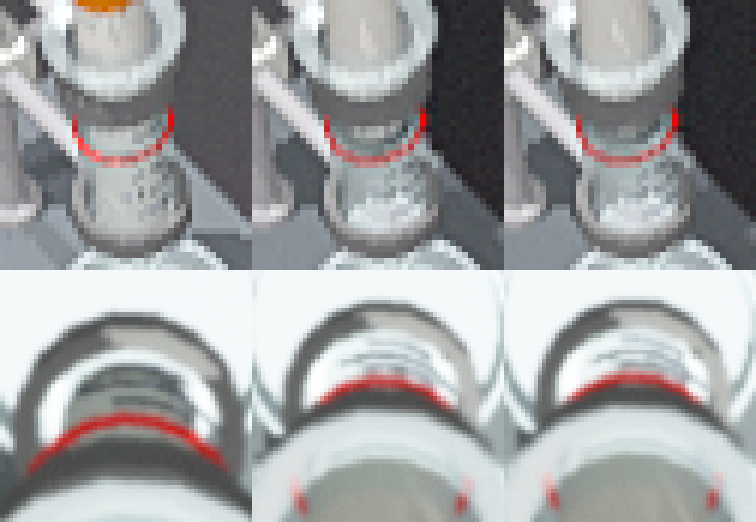

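```bash
python3 -c "
from cell import env,hand_in
s=env.state();print(s['time'],s['ee_pos'],s['ft_force'],s['width']);print(hand_in())"
```

```text
6.85 [ 0.57367924 -0.24971704  0.26784858] [ 0.25772246  0.55164342 -1.24110015] 0.027184470584453127
the job is handed in; nothing more can be done
None
```

I gripped the orange knob of the syringe over the clear dish, drew its plunger straight up to the red 30 ml line, and handed in at 6.85 s, still holding it there.

**Draw height:** the measured rise was 60.1 mm, against the 60 mm needed. The knob kept its place in the wrist picture to within 0.3 px, so it did not slip.

**Forces:** lateral force stayed below about 1 N in every reading while drawing. The vertical load was about the plunger's own weight. The tool read about 5 N upward when the fingers closed, meaning the plunger was pressed down onto its floor. That went away once the lift began.

**Surroundings:** comparing the scene pictures from before and after, the target stand's region shifted by about 0.1 px and the other stand's by about 0.01 px. Dish, cup and bystanders look unmoved, and the other plunger is still down.

**Weaker checks:**
- The tip's lower edge at the line could only be judged coarsely, to about a pixel (2–3 mm), in the scene picture. It looks consistent with the line, but the exact height rests on the measured rise.
- My first wrist measurement at the hover disagreed by about 3 mm, probably because the arm was still settling. Later wrist views agreed with the fixed cameras, and I corrected before gripping.

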